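# Start the microscope recording from the trigger pods

### The arm

A 7-joint arm with a two-finger parallel gripper is mounted at the origin on a cart in front of the work surface, level with it; the furniture and walls round the work are solid. World frame = base frame: x ahead of the robot, y to its left, z up, the work surface at z = 0. Lengths are in mm, angles in rad, forces in N, time in s.
With the tool pointing down it reaches from about 400 to 850 mm from the base axis. Payload 4.5 kg.
Tool frame: the origin (TCP) lies on the mounting face of the last link; the fingertips stand 173 mm ahead of it and the grasp point (between the pads) lies 155 mm ahead of it (r.grip_point_offset is the distance from the TCP to the grasp point, in mm); z points along the fingers, y is the line along which they close (so a half turn about z gives the same grasp; the last joint's range is limited). The gripper opens to 85 mm and grips with 20 to 120 N. Pads are 22 mm wide; open, the fingers measure 114 mm over their backs; the gripper's body (76 mm by 85 mm) begins 54 mm behind the grasp point. The pads swing forward as they close: fully open they stand 13 mm farther back than shut.
Start: joints at [-1.293, 0.689, -0.195, 1.565, 0.157, 0.902, -0.215], TCP at [150.847, 606.533, 404.717] pointing down, gripper open.
Joint ranges: [-3.01, 3.01], [-0.46, 2.08], [-1.47, 1.51], [0.13, 2.56], [-1, 4.14], [0.04, 2.09], [-2.66, 2.66]. Speed limits (rad/s): [2.57, 2.57, 3.14, 3.14, 3.14, 3.14, 3.14].

### API

Orientations are given as [roll, pitch, yaw] about the fixed x, y, z axes, in that order (R = Rz(yaw) Ry(pitch) Rx(roll)).
In Python, from rig import r, imaging gives the robot as it stands.
- The arm moves only by the tool move_arm, never from a script. Its argument "series" is a list that holds one entry, the list of rows, each a list of 7 numbers: the shift along the world's x, y, z in normalised numbers (1 is 750 mm), then the turn, a rotation vector about the world's x, y, z in parts of the range, where 1.0 means 4 rad, then the closure, from -1 (fully open) to 1 (shut). In form: [[[dx, dy, dz, wx, wy, wz, grip], ...]]. A call has 1 to 20 rows; each row is the pose to reach, as a shift and turn from the pose commanded when the call began; what a row does not reach only later rows make up. A row lasts 1/10 s, in which the tool goes at most 50 mm and 8.59 degrees, less where a joint would pass 70% of its speed; a pose out of reach is approached as far as the arm can. No shift or turn number may pass 1 either way. A call with a gripper value outside its range is refused whole. The fingers move at their own pace and stop on an object; "squeeze" is the grip in N (left out, the last holds). Time passes only in rows, so rows that repeat a pose let the fingers close. It gives the time, the measured TCP pose, the force, the opening and the grip force at its end, in the units of the state.
- r.get_obs(): the state, without advancing time (a new reading comes with each control period).
- imaging.camera(name): name is "side" or "top" or "wrist"; returns the picture (480x640x3 uint8, red, green, blue); there is no depth.
- imaging.camera_model(name): a dict with "vfov" (degrees; the focal length in pixels is half the picture's height over the tangent of half this angle, whatever the lens; pixels are square), "cx", "cy" (the principal point, pixels), "rvec" (rotation vector, rad) and "tvec" (3), from world to camera coordinates, as OpenCV has them. Camera axes: x right, y down, z forward; pixel columns grow to the right and rows downward; lengths in mm; the calibration is good to about 2 mm. A picture is of the moment at which its call begins: read the wrist's pose just before it. camera_model takes no time and is no camera call; for the wrist camera it gives the pose at the moment of the call.
- r.hand_in(): hands the job in; it is judged then, once.
Trained networks look in the newest picture that a camera, given by its name, has taken for a name from the list of things; names that differ only in an ending like _2 or _b are one class to them, and where a whole thing is asked for, a point or a joint stands for the part that bears it (a point fixed in the world has none). Each returns a list of dicts, best first, with "score" (0 to 1); they miss things now and then, are a little off and sometimes report something else, mostly with a low value. They report only what shows in the picture. A call takes as long as a camera call.
- imaging.cut_out(camera, label): "region" (480x640 bool, what is visible of it) and "extent" ([left, top, right, bottom] in pixels, round what is visible of it).
The state is a dict: "clock": time; "joints": joint angles; "qd": joint speeds; "effort": joint torques, N m; "position": TCP position; "tcp_rot": TCP orientation; "force": force on the tool from outside, world axes, zero at the start; "torque": the same for the moment, N m; "width": opening from 0.0 (shut) to 1.0 (fully open); "grip_force": force on a finger pad.
Only numpy, scipy, OpenCV 4.12 (cv2) and the standard library are available. Lean on these libraries where they do the work, as an engineer would, in place of code of your own. Each camera call takes 0.05 s, during which the arm holds its last target. There are 200 camera calls.

### The job

Start the microscope recording on the trigger pods: with a fingertip, gently press the blue key (lamp), then the yellow key (shutter), then the red key (record), each all the way in, where it stays. Leave the white key (abort) out, and do not pick up, tip or shove the pods or disturb the other things on the bench.

Things in the scene. Friction and masses are not known exactly. Their poses are not given: they have to be found in the camera images.
- blue_pod: loose grey trigger pod with the blue key: housing 76 (x) x 64 (y) x 24 mm high on a rubber foot, about 0.45 kg, standing on the bench; origin at the centre of its underside, z up. Straight paths between pods are clear of all equipment from 0.23 m above the bench
- blue_key_top (a point): centre of the top face of the round blue key (34 mm diameter, in the middle of its pod); about 40 mm above the bench when out, 33 mm when fully in. The cap is a soft pad that gives 1 mm for each 2 N, up to 7 mm, and springs back
- blue_key (a joint): how far the blue key is pressed straight down into its pod, m: 0 to 0.001 at the start, 0.007 is fully in at a hard stop. About 2.5 N moves it and it stays where it is left (no spring)
- yellow_pod: loose grey trigger pod with the yellow key: housing 76 (x) x 64 (y) x 24 mm high on a rubber foot, about 0.45 kg, standing on the bench; origin at the centre of its underside, z up. Straight paths between pods are clear of all equipment from 0.23 m above the bench
- yellow_key_top (a point): centre of the top face of the round yellow key (34 mm diameter, in the middle of its pod); about 40 mm above the bench when out, 33 mm when fully in. The cap is a soft pad that gives 1 mm for each 2 N, up to 7 mm, and springs back
- yellow_key (a joint): how far the yellow key is pressed straight down into its pod, m: 0 to 0.001 at the start, 0.007 is fully in at a hard stop. About 2.5 N moves it and it stays where it is left (no spring)
- red_pod: loose grey trigger pod with the red key: housing 76 (x) x 64 (y) x 24 mm high on a rubber foot, about 0.45 kg, standing on the bench; origin at the centre of its underside, z up. Straight paths between pods are clear of all equipment from 0.23 m above the bench
- red_key_top (a point): centre of the top face of the round red key (34 mm diameter, in the middle of its pod); about 40 mm above the bench when out, 33 mm when fully in. The cap is a soft pad that gives 1 mm for each 2 N, up to 7 mm, and springs back
- red_key (a joint): how far the red key is pressed straight down into its pod, m: 0 to 0.001 at the start, 0.007 is fully in at a hard stop. About 2.5 N moves it and it stays where it is left (no spring)
- white_pod: loose grey trigger pod with the white key: housing 76 (x) x 64 (y) x 24 mm high on a rubber foot, about 0.45 kg, standing on the bench; origin at the centre of its underside, z up. Straight paths between pods are clear of all equipment from 0.23 m above the bench
- white_key_top (a point): centre of the top face of the round white key (34 mm diameter, in the middle of its pod); about 40 mm above the bench when out, 33 mm when fully in. The cap is a soft pad that gives 1 mm for each 2 N, up to 7 mm, and springs back
- white_key (a joint): how far the white key is pressed straight down into its pod, m: 0 to 0.001 at the start, 0.007 is fully in at a hard stop. About 2.5 N moves it and it stays where it is left (no spring)
- bottle_water: white plastic bottle with blue cap, 40 mm diameter, 88 mm high, loose, upright; origin at the centre of its base. Bystander
- lab_timer: white bench timer, 62x66x18 mm, loose, lying flat; origin at the centre of its underside. Bystander
- marker_black: white marker pen with black cap, 131 mm long, 14 mm thick, loose, lying; origin under its middle. Bystander
- microtube_b: small pink microtube, 42x14x14 mm, loose, lying; origin under its middle. Bystander
- oil_dropper: brown dropper bottle with black top, 25 mm diameter, 75 mm high, loose, upright; origin at the centre of its base. Bystander

How it is judged:
By the outcome, as a careful person would: the job done as asked, in the order asked, and still so for the second after the job is handed in, with the robot touching nothing.
It also fails if it takes over 58 s, if anything falls off the work surface, if the arm or the gripper's body presses on something with over 40 N, if the wrist force passes 120 N, or if a joint passes its speed limit or range.

## Working session

There is one attempt and no reset: what is moved stays moved. The work goes in short steps, Python scripts to look and compute and a tool call to move; the robot and the scene stay as the last step left them, time stands still between calls to the robot, and variables do not carry over. Pictures are saved under pics/ and viewed, at most 10 in all, crops included, and the job is handed in when it is done.

Besides the shell and the picture viewer there is one more tool, called after "Request:" as name([rows], argument=value, ...), one row to a line, values as JSON. move_arm: Moves the arm, as the interface text tells. Its arguments: {"type":"object","properties":{"series":{"type":"array","items":{"type":"array","items":{"type":"array","items":{"type":"number"}}}},"squeeze":{"type":"number"}},"required":["series"]}

```bash
mkdir -p pics
python3 - <<'E'
from rig import r, imaging
import cv2
o=r.get_obs();print(o)
for n in("side","top","wrist"):
    m=imaging.camera_model(n);print(n,m)
ims=[imaging.camera(n) for n in("side","top","wrist")]
for n,i in zip("stw",ims): cv2.imwrite(f"pics/{n}0.png",i[:,:,::-1])
for n in("side","top","wrist"):
    for l in("blue_key_top","yellow_key_top","red_key_top","white_key_top"):
        print(n,l,[(round(d["score"],2),d["extent"]) for d in imaging.cut_out(n,l)][:2])
E
```

```text
{'clock': 0.0, 'joints': array([-1.29320555,  0.68999958, -0.19448136,  1.56637895,  0.15733726,
        0.90248971, -0.21510151]), 'qd': array([ 0.00035294, -0.00203413, -0.00155261, -0.000767  ,  0.00028586,
        0.00010121, -0.00098393]), 'effort': array([ 5.90915852e-05, -5.39626980e+01, -1.26618773e+00, -1.58554065e+01,
        9.15778452e-03,  9.43736552e-03,  3.10529863e-06]), 'position': array([150.82816548, 606.17837128, 403.86388303]), 'tcp_rot': array([-3.13971953e+00,  1.84740919e-04,  2.89788718e+00]), 'force': array([-0.26677135, -0.89639968,  0.32170591]), 'torque': array([0.02037429, 0.00061469, 0.02948756]), 'grip_force': 0.0, 'width': 1.003208557991861}
side {'vfov': 57.80804947504129, 'cx': 318.0317443867125, 'cy': 245.5907058418322, 'rvec': array([ 2.0335886 , -0.65484404,  0.33909909]), 'tvec': array([-368.02613274,  257.75872003,  565.97089219])}
top {'vfov': 44.38167732031495, 'cx': 327.0342062548151, 'cy': 245.2857856509384, 'rvec': array([ 2.16291358, -2.20754511,  0.11406627]), 'tvec': array([ 115.60661481,  524.9926832 , 1458.41211814])}
wrist {'vfov': 5
[... 182 characters left out ...]
])}
side blue_key_top [(0.83, [381.2, 379.5, 404.9, 405.2])]
side yellow_key_top [(0.7, [238.5, 213.9, 252.0, 223.0]), (0.54, [253.8, 264.6, 302.2, 301.3])]
side red_key_top [(0.73, [382.6, 378.5, 406.4, 407.5]), (0.67, [270.4, 266.6, 286.4, 283.5])]
side white_key_top [(0.54, [273.2, 203.8, 292.7, 242.4])]
top blue_key_top [(0.73, [455.4, 283.8, 469.4, 294.6]), (0.53, [259.9, 236.3, 274.7, 251.8])]
top yellow_key_top [(0.64, [226.1, 259.8, 241.9, 273.2]), (0.18, [222.2, 247.0, 253.4, 282.0])]
top red_key_top [(0.67, [324.4, 275.8, 336.6, 291.7])]
top white_key_top [(0.51, [295.8, 217.8, 308.5, 233.8])]
wrist blue_key_top []
wrist yellow_key_top []
wrist red_key_top []
wrist white_key_top []
```

```bash
ls -la
```

```text
total 12
drwxr-xr-x  3 agent agent 4096 Nov 28 22:37 .
drwxr-xr-x 23 root  root  4096 Nov 28 22:37 ..
drwxr-xr-x  2 agent agent 4096 Nov 28 22:37 pics
```

View pics/t0.png

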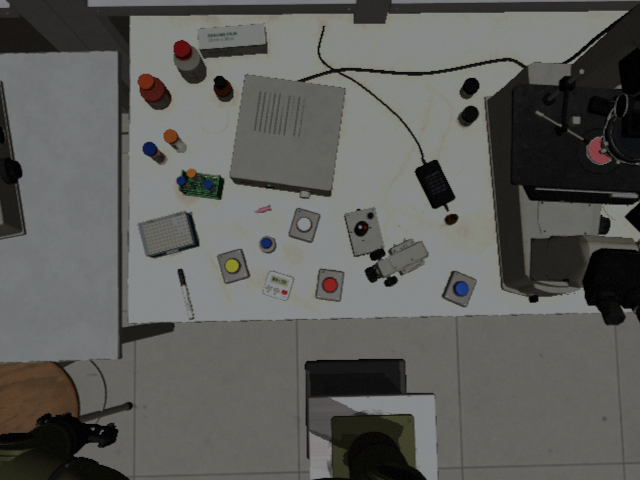

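View pics/s0.png

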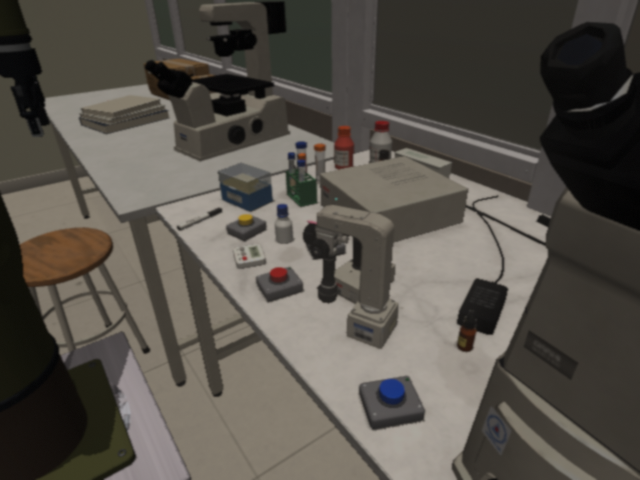

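The top view shows the yellow key at about (233,266), red (330,285), blue (461,289) and white (304,225). In the side view blue is at (393,391), red (279,275) and yellow (246,219). A microscope stands beside red and blue, and the arm is clear at the lower left. Next I triangulate.

```bash
cat > h.py <<'E'
import numpy as np, cv2
from rig import r, imaging
def cam(n):
    m=imaging.camera_model(n); f=240/np.tan(np.radians(m["vfov"]/2))
    K=np.array([[f,0,m["cx"]],[0,f,m["cy"]],[0,0,1]]); R=cv2.Rodrigues(m["rvec"])[0]; t=np.array(m["tvec"])
    return K,R,t
def ray(c,uv):
    K,R,t=c; return -R.T@t, R.T@np.linalg.solve(K,[*uv,1])
def onz(c,uv,z):
    o,d=ray(c,uv); return o+d*(z-o[2])/d[2]
def tri(c1,p1,c2,p2):
    P=[c[0]@np.c_[c[1],c[2]] for c in(c1,c2)]
    X=cv2.triangulatePoints(P[0],P[1],np.array(p1,float),np.array(p2,float))[:,0]; return X[:3]/X[3]
E
python3 - <<'E'
from h import *
S,T=cam("side"),cam("top")
im={n:cv2.imread(f"pics/{n}0.png") for n in "st"}
def cent(k,uv,col,w):
    u,v=uv; hsv=cv2.cvtColor(im[k],cv2.COLOR_BGR2HSV)[v-w:v+w,u-w:u+w].astype(int)
    h={'blue':115,'yellow':28,'red':0}[col]; d=abs((hsv[...,0]-h+90)%180-90)
    m=(d<14)&(hsv[...,1]>120)&(hsv[...,2]>50)
    ys,xs=np.nonzero(m); return (xs.mean()+u-w,ys.mean()+v-w),len(xs),(xs.min()+u-w,ys.min()+v-w,xs.max()+u-w,ys.max()+v-w)
for col,t,s in(("blue",(461,289),(393,391)),("yellow",(233,266),(246,219)),("red",(330,285),(279,275))):
    a,b=cent("t",t,col,14),cent("s",s,col,18)
    print(col,a,b,"tri",tri(T,a[0],S,b[0]).round(1),"top@38",onz(T,a[0],38).round(1),"side@36",onz(S,b[0],36).round(1))
print("white",onz(T,(304,225),38)); 
for n,p in(("bottle",(267,243)),("timer",(278,286)),("scope",(366,270))): print(n,onz(T,p,20).round())
from scipy.spatial.transform import Rotation as Ro
print(Ro.from_euler("xyz",r.get_obs()["tcp_rot"]).as_matrix().round(3))
K,R,t=cam("wrist"); print("wristcam",-R.T@t, R[2])
E
```

```text
blue ((np.float64(461.34722222222223), np.float64(288.36805555555554)), 144, (np.int64(455), np.int64(282), np.int64(468), np.int64(295))) ((np.float64(391.58787878787876), np.float64(390.9111111111111)), 495, (np.int64(380), np.int64(379), np.int64(404), np.int64(403))) tri [ 412.1 -227.6   31.5] top@38 [ 412.  -225.9   38. ] side@36 [ 409.3 -230.2   36. ]
yellow ((np.float64(231.7077922077922), np.float64(265.37012987012986)), 154, (np.int64(225), np.int64(259), np.int64(238), np.int64(272))) ((np.float64(245.08196721311475), np.float64(219.18032786885246)), 122, (np.int64(239), np.int64(214), np.int64(251), np.int64(224))) tri [480.9 343.1  31.2] top@38 [480.6 342.1  38. ] side@36 [477.1 334.6  36. ]
red ((np.float64(329.5882352941176), np.float64(284.437908496732)), 153, (np.int64(323), np.int64(278), np.int64(336), np.int64(291))) ((np.float64(278.2142857142857), np.float64(274.23979591836735)), 196, (np.int64(270), np.int64(268), np.int64(286), np.int64(281))) tri [428.6 100.8  31.7] top@38 [428.5 100.9  38. ] side@36 [425.6  95.4  36. ]
white [577.75472239 161.53531161  38.        ]
bottle [536. 256.  20.]
timer [428. 230.  20.]
scope [463.   8.  20.]
[[-0.97   0.241  0.   ]
 [ 0.241  0.97   0.   ]
 [ 0.     0.    -1.   ]]
wristcam [ 86.44529727 622.25975108 373.24535704] [ 0.25777464 -0.06475833 -0.96403246]
```

Units first: shifts go in shares of 750 mm and turns go in shares of 4 rad. So 330 mm is 0.44, -120 mm is -0.16.

Request:
move_arm([
  [[0, 0, 0.0333, 0, 0, 0, 1], [0, 0, 0.06, 0, 0, 0, 1], [0.04, -0.032, 0.0667, 0, 0, 0, 1], [0.08, -0.064, 0.0667, 0, 0, 0, 1], [0.12, -0.096, 0.0667, 0, 0, 0, 1], [0.16, -0.128, 0.0667, 0, 0, 0, 1], [0.2, -0.16, 0.0667, 0, 0, 0, 1], [0.24, -0.192, 0.0667, 0, 0, 0, 1], [0.28, -0.224, 0.0667, 0, 0, 0, 1], [0.32, -0.256, 0.0667, 0, 0, 0, 1], [0.36, -0.288, 0.0667, 0, 0, 0, 1], [0.4, -0.32, 0.0667, 0, 0, 0, 1], [0.4267, -0.3413, 0.0667, 0, 0, 0, 1], [0.44, -0.352, 0.0667, 0, 0, 0, 1], [0.44, -0.352, 0.0667, 0, 0, 0, 1], [0.44, -0.352, 0.0667, 0, 0, 0, 1]],
], squeeze=20)

```text
clock: 2.35
position: [479.6, 343.8, 454.7]
tcp_rot: [3.141, -0.002, 2.9]
force: [-0.7, -0.1, 1.1]
width: -0.002
grip_force: 0.0
```

```bash
cat > look.py <<'E'
import sys; from h import *
tag,col=sys.argv[1:3]
o=r.get_obs(); c=cam("wrist"); im=imaging.camera("wrist"); cv2.imwrite(f"pics/{tag}.png",im[:,:,::-1])
print("joints",o["joints"].round(2),"pos",o["position"].round(1),"rot",o["tcp_rot"].round(3),"F",o["force"].round(2),o["clock"],o["width"])
hsv=cv2.cvtColor(im,cv2.COLOR_RGB2HSV).astype(int); h={'blue':115,'yellow':28,'red':0}[col]
m=((abs((hsv[...,0]-h+90)%180-90)<14)&(hsv[...,1]>120)&(hsv[...,2]>50)).astype(np.uint8)
n,_,st,ce=cv2.connectedComponentsWithStats(m)
for i in sorted(range(1,n),key=lambda i:-st[i,4])[:3]: print(st[i],ce[i].round(1),onz(c,ce[i],38).round(1),"rel tcp",(onz(c,ce[i],38)-o["position"]).round(1))
d=imaging.cut_out("wrist",col+"_key_top")
print([(round(x["score"],2),x["extent"]) for x in d])
E
python3 look.py w1 yellow
```

```text
joints [-0.57  0.59 -0.22  1.61  0.15  0.96  0.49] pos [479.6 343.8 454.7] rot [ 3.141e+00 -2.000e-03  2.900e+00] F [-0.72 -0.15  1.09] 2.35 -0.0024768427354199354
[ 301  188   36   38 1053] [318.6 206.5] [480.7 340.4  38. ] rel tcp [   1.    -3.4 -416.7]
[464 432  18  16 174] [473.6 438.2] [769.  442.6  38. ] rel tcp [ 289.4   98.8 -416.7]
[465 424   1   1   1] [465. 424.] [748.7 436.2  38. ] rel tcp [ 269.1   92.4 -416.7]
[(0.96, [302.9, 186.8, 338.6, 225.8])]
```

To row units: -568 mm is -0.7573, -480 mm is -0.64.

Request:
move_arm([
  [[-0.0053, -0.02, 0, 0, 0, 0, 1], [-0.0133, -0.06, 0, 0, 0, 0, 1], [-0.0227, -0.1067, 0, 0, 0, 0, 1], [-0.0333, -0.1533, 0, 0, 0, 0, 1], [-0.0427, -0.2, 0, 0, 0, 0, 1], [-0.0533, -0.2467, 0, 0, 0, 0, 1], [-0.0613, -0.2867, 0, 0, 0, 0, 1], [-0.0693, -0.3227, 0, 0, 0, 0, 1], [-0.0707, -0.36, 0, 0, 0, 0, 1], [-0.0733, -0.4067, 0, 0, 0, 0, 1], [-0.076, -0.4533, 0, 0, 0, 0, 1], [-0.0787, -0.5, 0, 0, 0, 0, 1], [-0.08, -0.5467, 0, 0, 0, 0, 1], [-0.0827, -0.5933, 0, 0, 0, 0, 1], [-0.0853, -0.64, 0, 0, 0, 0, 1], [-0.088, -0.6867, 0, 0, 0, 0, 1], [-0.0907, -0.7267, 0, 0, 0, 0, 1], [-0.092, -0.7573, 0, 0, 0, 0, 1], [-0.092, -0.7573, 0, 0, 0, 0, 1], [-0.092, -0.7573, 0, 0, 0, 0, 1]],
])

```text
clock: 4.45
position: [412.2, -224.3, 454.7]
tcp_rot: [3.141, -0.0, 2.899]
force: [0.3, 0.5, -0.8]
width: -0.001
grip_force: 0.0
```

```bash
python3 look.py w2 blue
```

```text
joints [ 0.54  0.42 -0.21  1.95  0.12  0.78  1.6 ] pos [ 412.2 -224.3  454.7] rot [ 3.141 -0.     2.899] F [ 0.3   0.54 -0.81] 4.45 -0.0013298771106978753
[ 300  187   36   36 1014] [317.1 204.9] [ 412.1 -228.8   38. ] rel tcp [-1.000e-01 -4.500e+00 -4.167e+02]
[442 226   7   5  11] [445.1 228.1] [ 462.5 -117.2   38. ] rel tcp [  50.3  107.1 -416.7]
[462 214   2   3   3] [462.3 215. ] [454.  -99.5  38. ] rel tcp [  41.8  124.8 -416.7]
[(0.77, [300.1, 190.2, 338.1, 223.8])]
```

View pics/w2.png

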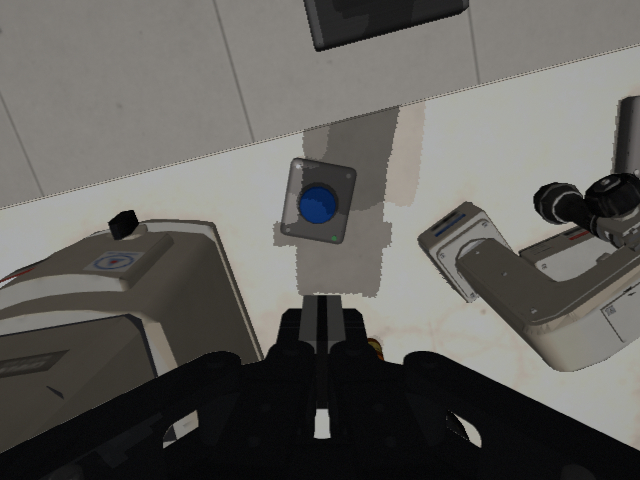

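The blue pod is at (318,204). The microscope's edge at (215,225) and the small scope at (420,240) leave room on both sides.

To row units: -230 mm is -0.3067, -225 mm is -0.3.

Request:
move_arm([
  [[0, -0.004, -0.0267, 0, 0, 0, 1], [0, -0.004, -0.0667, 0, 0, 0, 1], [0, -0.004, -0.1067, 0, 0, 0, 1], [0, -0.004, -0.1467, 0, 0, 0, 1], [0, -0.004, -0.1867, 0, 0, 0, 1], [0, -0.004, -0.22, 0, 0, 0, 1], [0, -0.004, -0.2467, 0, 0, 0, 1], [0, -0.004, -0.2667, 0, 0, 0, 1], [0, -0.004, -0.2827, 0, 0, 0, 1], [0, -0.004, -0.2933, 0, 0, 0, 1], [0, -0.004, -0.3, 0, 0, 0, 1], [0, -0.004, -0.304, 0, 0, 0, 1], [0, -0.004, -0.3067, 0, 0, 0, 1], [0, -0.004, -0.3067, 0, 0, 0, 1], [0, -0.004, -0.3067, 0, 0, 0, 1]],
])

```text
clock: 6.05
position: [411.9, -228.5, 225.0]
tcp_rot: [-3.142, 0.001, 2.898]
force: [0.3, -0.1, -0.1]
width: 0.002
grip_force: 0.0
```

```bash
python3 look.py w3 blue
```

```text
joints [ 0.44  0.83 -0.05  2.16  0.25  0.16  1.48] pos [ 411.9 -228.5  225. ] rot [-3.142e+00  1.000e-03  2.898e+00] F [ 0.31 -0.06 -0.13] 6.05 0.0024478411937782756
[ 281  257   84   57 2982] [323.  283.1] [ 404.3 -226.6   38. ] rel tcp [  -7.6    2.  -187. ]
[584 342  37  22 197] [605.4 351.4] [ 461.7 -120.5   38. ] rel tcp [  49.8  108.  -187. ]
[630 336   4   6  14] [631.5 338.4] [ 458.2 -109.8   38. ] rel tcp [  46.3  118.7 -187. ]
[(0.63, [282.8, 257.6, 364.9, 315.4])]
```

View pics/w3.png

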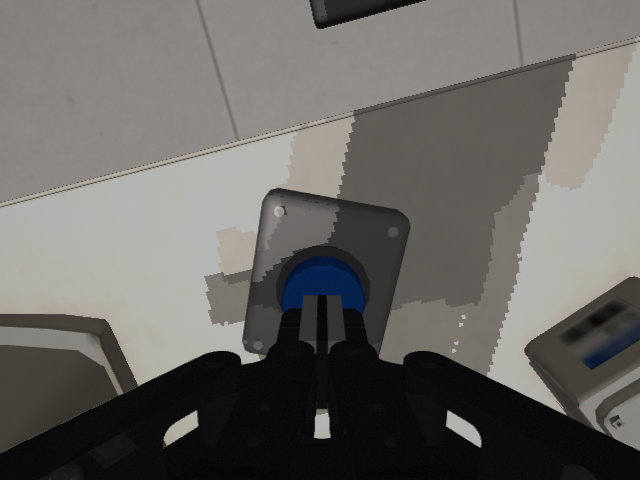

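The fingertips at (322,296) are centred over the blue key, so I press in small steps, watching the force.

Request:
move_arm([
  [[0, 0, -0.004, 0, 0, 0, 1], [0, 0, -0.008, 0, 0, 0, 1], [0, 0, -0.0107, 0, 0, 0, 1], [0, 0, -0.0133, 0, 0, 0, 1], [0, 0, -0.016, 0, 0, 0, 1], [0, 0, -0.0173, 0, 0, 0, 1], [0, 0, -0.0187, 0, 0, 0, 1], [0, 0, -0.02, 0, 0, 0, 1], [0, 0, -0.0213, 0, 0, 0, 1], [0, 0, -0.0213, 0, 0, 0, 1], [0, 0, -0.0213, 0, 0, 0, 1]],
])

```text
clock: 7.25
position: [411.8, -228.4, 208.7]
tcp_rot: [3.141, -0.0, 2.898]
force: [-0.6, 0.4, 2.8]
width: 0.001
grip_force: 1.0
```

To row units: -4 mm is -0.0053, -3 mm is -0.004.

Request:
move_arm([
  [[0, 0, -0.0013, 0, 0, 0, 1], [0, 0, -0.0027, 0, 0, 0, 1], [0, 0, -0.004, 0, 0, 0, 1], [0, 0, -0.0053, 0, 0, 0, 1], [0, 0, -0.0053, 0, 0, 0, 1], [0, 0, -0.0053, 0, 0, 0, 1]],
])

```text
clock: 7.85
position: [411.8, -228.4, 204.8]
tcp_rot: [3.142, -0.0, 2.898]
force: [-0.9, 1.0, 3.3]
width: -0.001
grip_force: 1.7
```

To row units: -2 mm is -0.0027, -1 mm is -0.0013.

Request:
move_arm([
  [[0, 0, -0.0013, 0, 0, 0, 1], [0, 0, -0.0027, 0, 0, 0, 1], [0, 0, -0.0027, 0, 0, 0, 1], [0, 0, -0.0027, 0, 0, 0, 1]],
])

```text
clock: 8.25
position: [411.8, -228.4, 202.9]
tcp_rot: [3.142, 0.0, 2.898]
force: [-0.7, 0.4, 7.1]
width: -0.001
grip_force: 3.5
```

The force has gone well past the 2.5 N plateau at 2 N/mm, so blue is on its stop. Retracting, then to the yellow pod via red.

To row units: 252 mm is 0.336, 240 mm is 0.32.

Request:
move_arm([
  [[0, 0, 0.004, 0, 0, 0, 1], [0, 0, 0.0107, 0, 0, 0, 1], [0, 0, 0.02, 0, 0, 0, 1], [0, 0, 0.04, 0, 0, 0, 1], [0, 0, 0.0733, 0, 0, 0, 1], [0, 0, 0.1133, 0, 0, 0, 1], [0, 0, 0.16, 0, 0, 0, 1], [0, 0, 0.2067, 0, 0, 0, 1], [0, 0, 0.2533, 0, 0, 0, 1], [0, 0, 0.2933, 0, 0, 0, 1], [0, 0, 0.32, 0, 0, 0, 1], [0, 0, 0.336, 0, 0, 0, 1], [0, 0, 0.336, 0, 0, 0, 1], [0, 0, 0.336, 0, 0, 0, 1]],
])

```text
clock: 9.65
position: [411.5, -228.4, 454.6]
tcp_rot: [-3.142, -0.0, 2.898]
force: [-1.1, 0.2, 0.0]
width: -0.001
grip_force: 0.0
```

```bash
python3 look.py w4 blue
```

```text
joints [ 0.56  0.42 -0.23  1.95  0.13  0.79  1.59] pos [ 411.5 -228.4  454.6] rot [-3.142 -0.     2.898] F [-1.11  0.16  0.02] 9.65 -0.0013955022986704728
[305 186  35  36 975] [321.9 203.8] [ 411.2 -228.7   38. ] rel tcp [-3.000e-01 -3.000e-01 -4.166e+02]
[445 226   9   6  10] [449.  228.4] [ 462.9 -118.3   38. ] rel tcp [  51.4  110.2 -416.6]
[466 215   3   2   4] [467.  215.5] [454.7 -99.9  38. ] rel tcp [  43.2  128.5 -416.6]
[(0.91, [305.6, 184.3, 340.8, 224.9])]
```

To row units: 328 mm is 0.4373, 318 mm is 0.424.

Request:
move_arm([
  [[0.0013, 0.0267, 0, 0, 0, 0, 1], [0.0027, 0.0667, 0, 0, 0, 0, 1], [0.0053, 0.1133, 0, 0, 0, 0, 1], [0.008, 0.16, 0, 0, 0, 0, 1], [0.0107, 0.2067, 0, 0, 0, 0, 1], [0.012, 0.2533, 0, 0, 0, 0, 1], [0.0147, 0.3, 0, 0, 0, 0, 1], [0.0173, 0.3467, 0, 0, 0, 0, 1], [0.02, 0.3933, 0, 0, 0, 0, 1], [0.0227, 0.424, 0, 0, 0, 0, 1], [0.0227, 0.4373, 0, 0, 0, 0, 1], [0.0227, 0.4373, 0, 0, 0, 0, 1], [0.0227, 0.4373, 0, 0, 0, 0, 1]],
])

```text
clock: 11.05
position: [428.7, 98.2, 454.2]
tcp_rot: [-3.14, -0.001, 2.896]
force: [-0.3, -0.9, -0.6]
width: -0.0
grip_force: 0.0
```

```bash
python3 look.py w5 red
```

```text
joints [-0.15  0.38 -0.26  2.02  0.14  0.75  0.83] pos [428.7  98.2 454.2] rot [-3.140e+00 -1.000e-03  2.896e+00] F [-0.28 -0.86 -0.62] 11.05 -7.283245756374468e-05
[ 306  186   36   37 1040] [323.6 204.1] [428.5  98.8  38. ] rel tcp [-2.000e-01  6.000e-01 -4.162e+02]
[566 409  39   8 187] [584.8 412.1] [713.5 314.7  38. ] rel tcp [ 284.8  216.5 -416.2]
[430 150  14  12 138] [436.6 155.6] [410.5 207.9  38. ] rel tcp [ -18.2  109.7 -416.2]
[(0.57, [304.0, 186.0, 343.8, 223.3])]
```

Red is directly below at about (428.5, 99). Going on to yellow and down to just above its key.

To row units: 242 mm is 0.3227, 232 mm is 0.3093.

Request:
move_arm([
  [[0.0053, 0.024, 0, 0, 0, 0, 1], [0.0133, 0.0613, 0, 0, 0, 0, 1], [0.0227, 0.1067, 0, 0, 0, 0, 1], [0.032, 0.152, 0, 0, 0, 0, 1], [0.0413, 0.1973, 0, 0, 0, 0, 1], [0.0507, 0.24, 0, 0, 0, 0, 1], [0.06, 0.28, 0, 0, 0, 0, 1], [0.0667, 0.3093, 0, 0, 0, 0, 1], [0.0693, 0.3227, 0, 0, 0, 0, 1], [0.0693, 0.3227, 0, 0, 0, 0, 1], [0.0693, 0.3227, 0, 0, 0, 0, 1]],
])

```text
clock: 12.25
position: [481.2, 339.7, 454.5]
tcp_rot: [-3.14, 0.0, 2.896]
force: [-0.1, -0.2, -0.4]
width: -0.0
grip_force: 0.0
```

```bash
python3 look.py w6 yellow
```

```text
joints [-0.55  0.59 -0.24  1.61  0.16  0.96  0.48] pos [481.2 339.7 454.5] rot [-3.14   0.     2.896] F [-0.07 -0.16 -0.43] 12.25 -0.0004011805764690662
[ 306  185   37   37 1054] [323.7 203.2] [480.6 340.3  38. ] rel tcp [  -0.5    0.6 -416.5]
[467 430  15  18 168] [474.7 438.1] [771.1 437.1  38. ] rel tcp [ 290.    97.4 -416.5]
[469 429   1   1   1] [469. 429.] [758.1 432.9  38. ] rel tcp [ 276.9   93.2 -416.5]
[(0.98, [308.6, 186.7, 341.8, 223.3])]
```

View pics/w6.png

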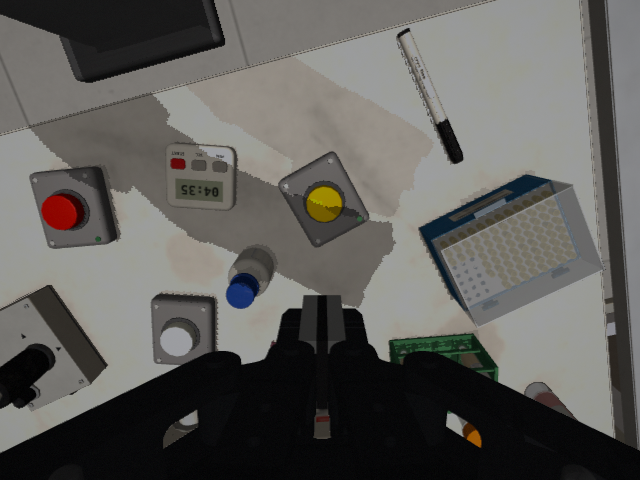

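The yellow key is at (324,203). The bottle at (255,270) and the box at (430,230) clear the fingers, and the gripper body stays above the 88 mm bottle.

To row units: -235 mm is -0.3133, -230 mm is -0.3067.

Request:
move_arm([
  [[0, 0, -0.0267, 0, 0, 0, 1], [0, 0, -0.0667, 0, 0, 0, 1], [0, 0, -0.1067, 0, 0, 0, 1], [0, 0, -0.1467, 0, 0, 0, 1], [0, 0, -0.1867, 0, 0, 0, 1], [0, 0, -0.22, 0, 0, 0, 1], [0, 0, -0.2467, 0, 0, 0, 1], [0, 0, -0.2667, 0, 0, 0, 1], [0, 0, -0.2827, 0, 0, 0, 1], [0, 0, -0.2933, 0, 0, 0, 1], [0, 0, -0.3013, 0, 0, 0, 1], [0, 0, -0.3067, 0, 0, 0, 1], [0, 0, -0.3107, 0, 0, 0, 1], [0, 0, -0.3133, 0, 0, 0, 1], [0, 0, -0.3133, 0, 0, 0, 1], [0, 0, -0.3133, 0, 0, 0, 1]],
])

```text
clock: 13.95
position: [480.9, 341.6, 220.0]
tcp_rot: [3.141, 0.0, 2.898]
force: [0.3, 0.3, -0.5]
width: -0.003
grip_force: 0.0
```

Request:
move_arm([
  [[0, 0, -0.0027, 0, 0, 0, 1], [0, 0, -0.0053, 0, 0, 0, 1], [0, 0, -0.008, 0, 0, 0, 1], [0, 0, -0.0093, 0, 0, 0, 1], [0, 0, -0.0107, 0, 0, 0, 1], [0, 0, -0.012, 0, 0, 0, 1], [0, 0, -0.0133, 0, 0, 0, 1], [0, 0, -0.0147, 0, 0, 0, 1], [0, 0, -0.0147, 0, 0, 0, 1], [0, 0, -0.0147, 0, 0, 0, 1]],
])

```text
clock: 14.95
position: [480.8, 341.5, 208.7]
tcp_rot: [-3.141, -0.0, 2.898]
force: [-0.7, -0.6, 2.2]
width: 0.002
grip_force: 1.0
```

Request:
move_arm([
  [[0, 0, -0.0013, 0, 0, 0, 1], [0, 0, -0.0027, 0, 0, 0, 1], [0, 0, -0.004, 0, 0, 0, 1], [0, 0, -0.0053, 0, 0, 0, 1], [0, 0, -0.0053, 0, 0, 0, 1], [0, 0, -0.0053, 0, 0, 0, 1]],
])

```text
clock: 15.55
position: [480.8, 341.5, 204.8]
tcp_rot: [-3.142, -0.0, 2.898]
force: [-1.2, -0.2, 2.7]
width: -0.001
grip_force: 1.7
```

To row units: -2 mm is -0.0027, -1 mm is -0.0013.

Request:
move_arm([
  [[0, 0, -0.0013, 0, 0, 0, 1], [0, 0, -0.0027, 0, 0, 0, 1], [0, 0, -0.0027, 0, 0, 0, 1], [0, 0, -0.0027, 0, 0, 0, 1]],
])

```text
clock: 15.95
position: [480.8, 341.5, 203.0]
tcp_rot: [3.142, 0.0, 2.898]
force: [-1.9, -1.4, 7.3]
width: 0.003
grip_force: 3.4
```

Yellow gives the same signature and is fully in. Retracting and going to red.

To row units: 252 mm is 0.336, 240 mm is 0.32.

Request:
move_arm([
  [[0, 0, 0.004, 0, 0, 0, 1], [0, 0, 0.0107, 0, 0, 0, 1], [0, 0, 0.02, 0, 0, 0, 1], [0, 0, 0.04, 0, 0, 0, 1], [0, 0, 0.0733, 0, 0, 0, 1], [0, 0, 0.1133, 0, 0, 0, 1], [0, 0, 0.16, 0, 0, 0, 1], [0, 0, 0.2067, 0, 0, 0, 1], [0, 0, 0.2533, 0, 0, 0, 1], [0, 0, 0.2933, 0, 0, 0, 1], [0, 0, 0.32, 0, 0, 0, 1], [0, 0, 0.336, 0, 0, 0, 1], [0, 0, 0.336, 0, 0, 0, 1]],
])

```text
clock: 17.25
position: [481.0, 341.7, 456.8]
tcp_rot: [3.138, 0.002, 2.898]
force: [-0.4, 0.3, -0.2]
width: 0.002
grip_force: 0.0
```

To row units: -242 mm is -0.3227, -232 mm is -0.3093.

Request:
move_arm([
  [[-0.0053, -0.024, 0, 0, 0, 0, 1], [-0.0133, -0.0613, 0, 0, 0, 0, 1], [-0.0227, -0.1067, 0, 0, 0, 0, 1], [-0.032, -0.152, 0, 0, 0, 0, 1], [-0.0413, -0.1973, 0, 0, 0, 0, 1], [-0.0507, -0.24, 0, 0, 0, 0, 1], [-0.06, -0.28, 0, 0, 0, 0, 1], [-0.0667, -0.3093, 0, 0, 0, 0, 1], [-0.0693, -0.3227, 0, 0, 0, 0, 1], [-0.0693, -0.3227, 0, 0, 0, 0, 1], [-0.0693, -0.3227, 0, 0, 0, 0, 1]],
])

```text
clock: 18.35
position: [429.1, 100.5, 454.5]
tcp_rot: [3.141, -0.0, 2.899]
force: [0.2, 0.1, 0.9]
width: -0.001
grip_force: 0.0
```

```bash
python3 look.py w7 red
```

```text
joints [-0.14  0.39 -0.27  2.02  0.15  0.75  0.83] pos [429.1 100.5 454.5] rot [ 3.141 -0.     2.899] F [0.17 0.12 0.93] 18.35 -0.0005879937972746856
[ 302  185   36   38 1042] [319.8 203.8] [428.4  98.8  38. ] rel tcp [  -0.7   -1.7 -416.5]
[562 409  37   7 182] [579.9 411.9] [713.4 314.2  38. ] rel tcp [ 284.3  213.7 -416.5]
[426 151  15  11 139] [432.8 155.7] [410.6 208.   38. ] rel tcp [ -18.5  107.5 -416.5]
[(0.75, [300.7, 187.6, 337.1, 223.7])]
```

View pics/w7.png

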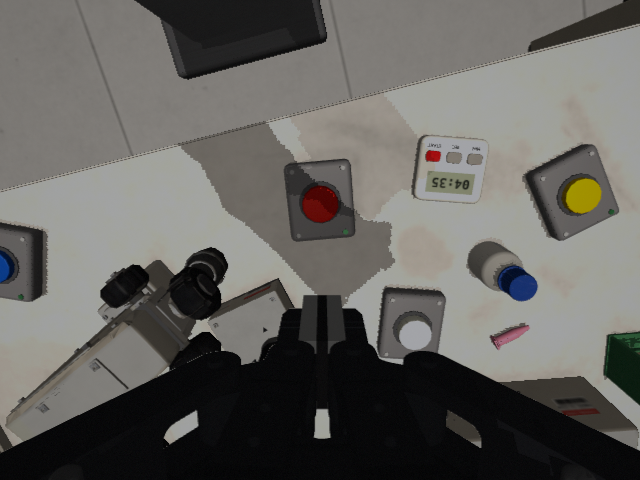

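The red key is at (320,204). The scope's eyepieces at (205,265) are about 85 mm off, so there is clearance.

To row units: -235 mm is -0.3133, -233 mm is -0.3107.

Request:
move_arm([
  [[-0.0013, -0.0013, -0.0267, 0, 0, 0, 1], [-0.0013, -0.0013, -0.0667, 0, 0, 0, 1], [-0.0013, -0.0013, -0.1067, 0, 0, 0, 1], [-0.0013, -0.0013, -0.1467, 0, 0, 0, 1], [-0.0013, -0.0013, -0.1867, 0, 0, 0, 1], [-0.0013, -0.0013, -0.22, 0, 0, 0, 1], [-0.0013, -0.0013, -0.2467, 0, 0, 0, 1], [-0.0013, -0.0013, -0.2667, 0, 0, 0, 1], [-0.0013, -0.0013, -0.2827, 0, 0, 0, 1], [-0.0013, -0.0013, -0.2933, 0, 0, 0, 1], [-0.0013, -0.0013, -0.3013, 0, 0, 0, 1], [-0.0013, -0.0013, -0.3067, 0, 0, 0, 1], [-0.0013, -0.0013, -0.3107, 0, 0, 0, 1], [-0.0013, -0.0013, -0.3133, 0, 0, 0, 1], [-0.0013, -0.0013, -0.3133, 0, 0, 0, 1], [-0.0013, -0.0013, -0.3133, 0, 0, 0, 1]],
])

```text
clock: 20.05
position: [427.9, 98.5, 219.9]
tcp_rot: [3.141, 0.0, 2.898]
force: [0.8, 0.4, 1.5]
width: -0.0
grip_force: 0.0
```

To row units: -11 mm is -0.0147, -10 mm is -0.0133.

Request:
move_arm([
  [[0, 0, -0.0027, 0, 0, 0, 1], [0, 0, -0.0053, 0, 0, 0, 1], [0, 0, -0.008, 0, 0, 0, 1], [0, 0, -0.0093, 0, 0, 0, 1], [0, 0, -0.0107, 0, 0, 0, 1], [0, 0, -0.012, 0, 0, 0, 1], [0, 0, -0.0133, 0, 0, 0, 1], [0, 0, -0.0147, 0, 0, 0, 1], [0, 0, -0.0147, 0, 0, 0, 1], [0, 0, -0.0147, 0, 0, 0, 1]],
])

```text
clock: 21.05
position: [427.8, 98.5, 208.7]
tcp_rot: [3.141, -0.0, 2.898]
force: [-0.9, -0.7, 2.3]
width: -0.001
grip_force: 1.0
```

Request:
move_arm([
  [[0, 0, -0.0013, 0, 0, 0, 1], [0, 0, -0.0027, 0, 0, 0, 1], [0, 0, -0.004, 0, 0, 0, 1], [0, 0, -0.0053, 0, 0, 0, 1], [0, 0, -0.0053, 0, 0, 0, 1], [0, 0, -0.0053, 0, 0, 0, 1]],
])

```text
clock: 21.65
position: [427.8, 98.5, 204.8]
tcp_rot: [3.141, 0.0, 2.898]
force: [-0.3, 0.2, 3.7]
width: 0.001
grip_force: 1.6
```

To row units: -2 mm is -0.0027, -1 mm is -0.0013.

Request:
move_arm([
  [[0, 0, -0.0013, 0, 0, 0, 1], [0, 0, -0.0027, 0, 0, 0, 1], [0, 0, -0.0027, 0, 0, 0, 1], [0, 0, -0.0027, 0, 0, 0, 1]],
])

```text
clock: 22.05
position: [427.8, 98.5, 203.0]
tcp_rot: [3.141, 0.0, 2.898]
force: [-0.4, 0.3, 6.5]
width: -0.003
grip_force: 3.4
```

Request:
move_arm([
  [[0, 0, 0.004, 0, 0, 0, 1], [0, 0, 0.0107, 0, 0, 0, 1], [0, 0, 0.02, 0, 0, 0, 1], [0, 0, 0.04, 0, 0, 0, 1], [0, 0, 0.0733, 0, 0, 0, 1], [0, 0, 0.1133, 0, 0, 0, 1], [0, 0, 0.16, 0, 0, 0, 1], [0, 0, 0.2067, 0, 0, 0, 1], [0, 0, 0.2533, 0, 0, 0, 1], [0, 0, 0.2933, 0, 0, 0, 1], [0, 0, 0.32, 0, 0, 0, 1], [0, 0, 0.336, 0, 0, 0, 1], [0, 0, 0.336, 0, 0, 0, 1], [0, 0, 0.336, 0, 0, 0, 1]],
])

```text
clock: 23.45
position: [427.6, 98.2, 453.9]
tcp_rot: [-3.141, -0.001, 2.898]
force: [-0.0, 0.5, -0.3]
width: 0.0
grip_force: 0.0
```

```bash
python3 look.py w8 red
python3 - <<'E'
from h import *
im=imaging.camera("side")
a=cv2.imread("pics/s0.png")[190:430,215:425]; b=im[190:430,215:425,::-1]
cv2.imwrite("pics/cmp.png",cv2.resize(np.hstack([a,b]),None,fx=1.9,fy=1.9))
E
```

```text
joints [ 0.24  0.47 -0.85  2.01  0.47  0.86  0.46] pos [427.6  98.2 453.9] rot [-3.141e+00 -1.000e-03  2.898e+00] F [-0.03  0.49 -0.29] 23.45 0.00034616507553206113
[ 306  187   36   36 1004] [323.4 204.2] [427.4  99.   38. ] rel tcp [-2.000e-01  8.000e-01 -4.159e+02]
[566 410  38   8 181] [584.4 413.5] [713.5 314.8  38. ] rel tcp [ 285.9  216.6 -415.9]
[430 152  14  11 140] [436.5 157. ] [410.4 207.9  38. ] rel tcp [ -17.2  109.7 -415.9]
[(0.98, [306.5, 189.0, 341.8, 224.2])]
```

View pics/cmp.png

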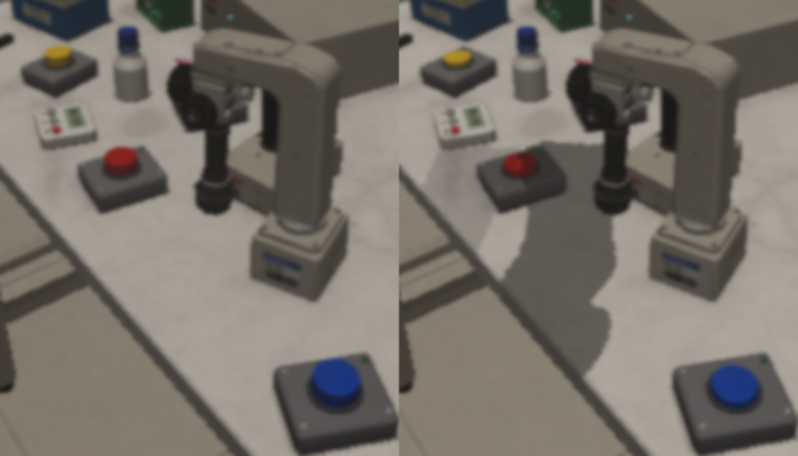

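The before/after side views show all three keys lowered (blue (735,385), red (520,163) and yellow (457,58) in the right half). The pods and the other things have not moved.

```bash
python3 -c "
from rig import r
print(r.hand_in())"
```

```text
the job is handed in; nothing more can be done
None
```

I pressed the blue, yellow and red keys fully in, in that order, with no more than about 7 N on any of them; I never touched the white key, the side view shows no pod or bench item moved, and I handed the job in with the arm clear at about 24 s.

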